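# Probe-test a control box and pass it on

### The job

Take the orange probe from its stand and test the grey control box: push the probe tip gently onto the sprung brass contact deep inside the red collar until it clearly gives (about half its 10 mm stroke) without driving it to its stop, hold it there half a second, then do the same in the blue collar. Then stand the probe upright back in its stand, let go, and push the box along the bench until it stands wholly on the green mat, roughly square to it. Do not disturb the jar, the screwdriver or the blue bin.

Things in the scene. Friction and masses are not known exactly. Their poses are not given: they have to be found in the camera images.
- probe: test probe, 155 mm long, 90 g, upright in its stand; origin at the tip, z axis up to the handle. Brass nose 11 mm thick with rounded end (z 0 to 66 mm), black shank 16 mm thick to z 90 mm, black round flange 40 mm across (z 90 to 95 mm), then an orange square handle 18 x 18 mm (sides along its x and y) from z 95 to 155 mm: grip it there
- probe_flange (a point): on the probe's axis, at the underside of its flange, 90 mm above the tip
- stand_mouth (a point): centre of the round 25 mm hole in the top plate of the fixed probe stand, at the plate's upper face, 105 mm above the bench. The stand is 80 x 80 mm, black plate 10 mm thick on four posts; the probe hangs in it by its flange with the tip 15 mm above the bench
- control_box: loose grey control box, 0.85 kg, 100 mm (x) by 124 mm (y), 84 mm high at the back; origin at the centre of its underside. Its white face slopes at 38 deg: from 22 mm high at its x = -50 mm edge (its front, turned to the robot's right) up to 84 mm high at x = +30 mm, then flat to x = +50 mm
- red_socket (a point): centre of the open mouth of the red collar (right of the two, facing the box's low front edge) on the box's sloping face. Collar 28 mm outside, bore 18 mm, 12 mm proud of the face; outward axis in box axes (-0.616, 0, 0.788). In the bore is a flat sprung brass contact, 15 mm wide, its surface 18 to 36 mm below this mouth (varies per socket, not measured: feel for it)
- blue_socket (a point): centre of the open mouth of the blue collar (left of the two, facing the box's low front edge) on the box's sloping face. Collar 28 mm outside, bore 18 mm, 12 mm proud of the face; outward axis in box axes (-0.616, 0, 0.788). In the bore is a flat sprung brass contact, 15 mm wide, its surface 18 to 36 mm below this mouth (varies per socket, not measured: feel for it)
- red_contact (a joint): how far the sprung red contact is pressed in along its bore, in m: 0 free, 0.010 at its hard stop; about 1.2 N starts it, 3 N at 3 mm, 7 N at 10 mm; it springs back
- blue_contact (a joint): how far the sprung blue contact is pressed in along its bore, in m: 0 free, 0.010 at its hard stop; about 1.2 N starts it, 3 N at 3 mm, 7 N at 10 mm; it springs back
- green_mat: flat green mat, 150 mm (x) by 170 mm (y), 1 mm thick, flush enough to slide onto; origin at its centre. It lies in front of the box's low edge (its -x side), its axes nearly parallel to the box's
- jar: bystander: closed jar, 60 mm across, 85 mm high, origin under its centre
- blue_bin: bystander: open blue bin, 100 x 140 mm, 60 mm high, origin under its centre
- screwdriver: bystander: screwdriver lying on the bench, about 0.2 m long
Things that resemble listed ones, but are neither listed nor needed, are in the scene too. What is shaped like the probe but turquoise is not meant.

How it is judged:
By the outcome, as a careful person would: the job done as asked, in the order asked, and still so for the second after the job is handed in, with the robot touching nothing.
It also fails if it takes over 72 s, if anything falls off the work surface, if the arm or the gripper's body presses on something with over 40 N, if the wrist force passes 120 N, or if a joint passes its speed limit or range.

### The arm

A 6-joint arm with a two-finger parallel gripper is mounted at the origin on the work surface. World frame = base frame: x ahead of the robot, y to its left, z up, the work surface at z = 0. Lengths are in mm, angles in rad, forces in N, time in s.
With the tool pointing down it reaches from about 350 to 875 mm from the base axis. Payload 4.2 kg.
Tool frame: the origin (TCP) lies on the mounting face of the last link; the fingertips stand 173 mm ahead of it and the grasp point (between the pads) lies 155 mm ahead of it; z points along the fingers, y is the line along which they close (so a half turn about z gives the same grasp; the last joint's range is limited). The gripper opens to 85 mm and grips with 20 to 120 N. Pads are 22 mm wide; open, the fingers measure 114 mm over their backs; the gripper's body (76 mm by 85 mm) begins 54 mm behind the grasp point. The pads swing forward as they close: fully open they stand 13 mm farther back than shut.
Start: joints at [1.579, 0.385, 0.008, 0, -1.194, -0.259], TCP at [155.08, 605.434, 404.712] pointing down, gripper open.
Joint ranges: [-3.14, 3.14], [-1.21, 2.06], [-1.07, 1.41], [-3.16, 2.05], [-2.99, -0.16], [-3.1, 3.1]. Speed limits (rad/s): [2.79, 2.79, 3.14, 3.14, 3.14, 3.14].

### API

Orientations are given as a unit quaternion [x, y, z, w].
In Python, from bench import arm gives the robot as it stands. The module is installed in compiled form; this text tells all that it offers.
- The arm moves only by the tool move_arm, never from a script. Its arguments are lists of equal length, an entry for each row: "fingers": the finger opening in mm, from 0 to 85.4; "travel": the shift along the tool's x, y, z in mm, a list of three; "dr": the turn, a rotation vector about the tool's x, y, z in rad, a list of three. A call has 1 to 10 rows; each row is the pose to reach, as a shift and turn from the pose commanded when the call began, along the tool's axes at that moment; what a row does not reach only later rows make up. A row lasts 1/10 s, in which the tool goes at most 50 mm and 8.59 degrees, less where a joint would pass 70% of its speed; a pose out of reach is approached as far as the arm can. A call with a gripper value outside its range is refused whole. The fingers move at their own pace and stop on an object; the grip force is fixed at half the most. Time passes only in rows, so rows that repeat a pose let the fingers close. It gives the time, the measured TCP pose, the force, the opening and the grip force at its end, in the units of the state.
- arm.read_state(): the state, without advancing time (a new reading comes with each control period).
- arm.get_image(name): name is "scene" or "top"; returns the picture (400x640x3 uint8, red, green, blue); there is no depth.
- arm.camera_model(name): a dict with "intrinsics" (3x3 intrinsics, pixels), "pose" (4x4, takes a point from camera to world coordinates). Camera axes: x right, y up, looking along -z (the intrinsics and any distortion apply to the point x, -y, -z); pixel columns grow to the right and rows downward; lengths in mm; the calibration is good to about 2 mm. A picture is of the moment at which its call begins. camera_model takes no time and is no camera call.
- arm.job_done(): hands the job in; it is judged then, once.
The state is a dict: "clock": time; "joints": joint angles; "joint_vel": joint speeds; "joint_efforts": joint torques, N m; "position": TCP position; "ee_rot": TCP orientation; "contact_force": force on the tool from outside, world axes, zero at the start; "wrist_torque": the same for the moment, N m; "gripper_width": finger opening in mm; "grasp_force": force on a finger pad.
Only numpy, scipy, OpenCV 4.12 (cv2) and the standard library are available. Lean on these libraries where they do the work, as an engineer would, in place of code of your own. Each camera call takes 0.05 s, during which the arm holds its last target. There are 200 camera calls.

## Working session

There is one attempt and no reset: what is moved stays moved. The work goes in short steps, Python scripts to look and compute and a tool call to move; the robot and the scene stay as the last step left them, time stands still between calls to the robot, and variables do not carry over. Pictures are saved under pics/ and viewed, at most 10 in all, crops included, and the job is handed in when it is done.

Besides the shell and the picture viewer there is one more tool, called after "Call:" as name(argument=value, ...) on one line, values as JSON. move_arm: Moves the arm, as the interface text tells. Its arguments: {"type":"object","properties":{"fingers":{"type":"array","items":{"type":"number"}},"travel":{"type":"array","items":{"type":"array","items":{"type":"number"}}},"dr":{"type":"array","items":{"type":"array","items":{"type":"number"}}}},"required":["fingers","travel","dr"]}

```bash
mkdir -p pics
python3 - <<'E'
from bench import arm
import cv2,numpy as np
for n in("scene","top"):
    im=arm.get_image(n);cv2.imwrite(f"pics/{n}0.png",im[:,:,::-1])
    m=arm.camera_model(n);print(n,np.round(m["intrinsics"],1).tolist(),np.round(m["pose"],3).tolist(),m.keys())
print(arm.read_state())
E
```

```text
scene [[428.1, 0.0, 309.9], [0.0, 428.1, 198.0], [0.0, 0.0, 1.0]] [[0.362, -0.749, 0.555, 1174.389], [0.932, 0.29, -0.217, -199.231], [0.001, 0.596, 0.803, 943.093], [0.0, 0.0, 0.0, 1.0]] dict_keys(['intrinsics', 'pose'])
top [[490.5, 0.0, 318.3], [0.0, 490.5, 198.6], [0.0, 0.0, 1.0]] [[0.01, 0.985, -0.173, 325.808], [-1.0, 0.008, -0.009, 31.101], [-0.007, 0.173, 0.985, 1603.92], [0.0, 0.0, 0.0, 1.0]] dict_keys(['intrinsics', 'pose'])
{'clock': 0.1, 'joints': array([ 1.57861899e+00,  3.85515980e-01,  6.78470271e-03, -4.19966372e-04,
       -1.19401611e+00, -2.58554792e-01]), 'joint_vel': array([ 0.00101885, -0.00256291,  0.00398469,  0.00118662,  0.00118229,
        0.00039161]), 'joint_efforts': array([ 2.80107051e-04, -3.93322599e+01,  1.88926238e+01,  4.19791952e+00,
       -2.65760071e-03,  7.37172542e-06]), 'position': array([155.021207  , 605.29625432, 403.71963342]), 'ee_rot': array([ 9.92141784e-01, -1.25114711e-01, -6.39040092e-05,  9.92807894e-04]), 'contact_force': array([-0.18811366,  0.52936866, -0.47896834]), 'wrist_torque': array([ 0.02149977,  0.01423636, -0.06084709]), 'grasp_force': 0.0, 'gripper_width': 85.53622279775418}
```

View pics/scene0.png

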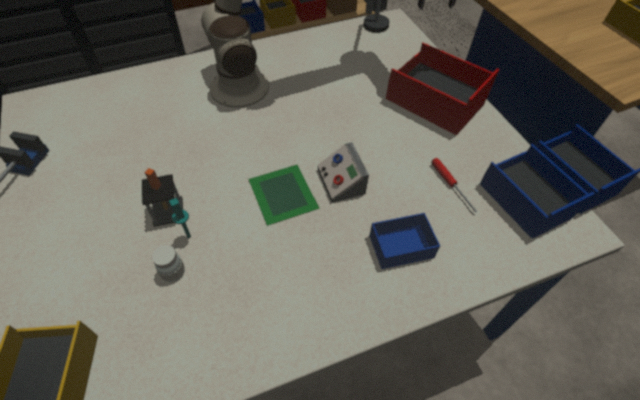

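View pics/top0.png

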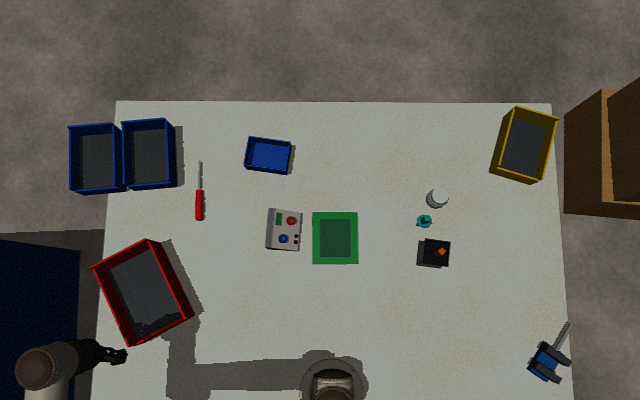

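The scene view shows the probe and stand at (158,195), the turquoise decoy beside them at (180,215), the box at (343,172) and the mat at (283,193). In the top view the stand is at (434,252), the box at (284,229) and the mat at (335,238). Next I'll zoom in.

Run:
```python
import cv2,numpy as np
t=cv2.imread("pics/top0.png");s=cv2.imread("pics/scene0.png")
f=lambda im,x,y:cv2.resize(im[y:y+60,x:x+80],(400,300),interpolation=cv2.INTER_CUBIC)
cv2.imwrite("pics/m.png",np.vstack([np.hstack([f(t,245,200),f(t,395,210)]),np.hstack([f(s,303,140),f(s,125,160)])]))
```

```text
(no output)
```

View pics/m.png

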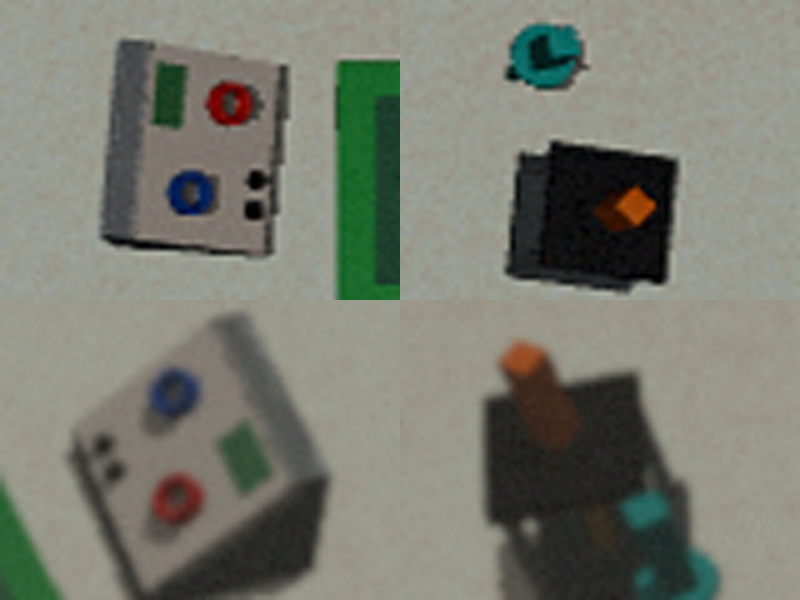

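The zoomed crops show the blue ring at top pixel (283,239) and the red ring at (291,221). The red one is nearer the low edge. The orange handle is square, turned about 45° in the top view at (442,251). I'll measure using masks and triangulation.

```bash
cat > h.py <<'E'
from bench import arm
import cv2,numpy as np
CM={n:arm.camera_model(n) for n in("scene","top")}
def grab(n,k=3): return np.mean([arm.get_image(n).astype(float) for _ in range(k)],0)
def up(im,u=8): return cv2.resize(im.astype(np.float32),None,fx=u,fy=u,interpolation=cv2.INTER_CUBIC)
def unup(p,u=8): return (np.asarray(p,float)+.5)/u-.5
def ray(n,p):
    K,T=CM[n]["intrinsics"],CM[n]["pose"]
    d=np.linalg.inv(K)@[p[0],p[1],1]; d=T[:3,:3]@(d*[1,-1,-1]); return T[:3,3],d/np.linalg.norm(d)
def onplane(n,p,z):
    o,d=ray(n,p); return o+d*(z-o[2])/d[2]
def tri(pa,pb):
    A=np.zeros((3,3));b=np.zeros(3);R=[ray("scene",pa),ray("top",pb)]
    for o,d in R: P=np.eye(3)-np.outer(d,d);A+=P;b+=P@o
    x=np.linalg.solve(A,b); return x,max(np.linalg.norm((np.eye(3)-np.outer(d,d))@(x-o)) for o,d in R)
def proj(n,X):
    K,T=CM[n]["intrinsics"],CM[n]["pose"]; c=T[:3,:3].T@(np.asarray(X)-T[:3,3]); c=c*[1,-1,-1]; q=K@c; return q[:2]/q[2]
def blob(im,box,f,hull=True):
    x,y,w,h=box; U=up(im[y:y+h,x:x+w]); m=f(U).astype(np.uint8)
    cs,_=cv2.findContours(m,cv2.RETR_EXTERNAL,cv2.CHAIN_APPROX_NONE)
    c=max(cs,key=cv2.contourArea); c=cv2.convexHull(c) if hull else c
    M=cv2.moments(c); r=cv2.minAreaRect(c)
    off=np.array([x,y]); return unup([M["m10"]/M["m00"],M["m01"]/M["m00"]])+off, M["m00"]/64, unup(cv2.boxPoints(r))+off, unup(c[:,0])+off
R=lambda U:(U[...,0]>1.45*U[...,1]+8)&(U[...,0]>1.45*U[...,2]+8)
B=lambda U:(U[...,2]>1.35*U[...,0]+8)&(U[...,2]>1.25*U[...,1]+5)
O=lambda U:(U[...,0]>150)&(U[...,0]>1.6*U[...,2])
G=lambda U:(U[...,1]>1.5*U[...,0]+8)&(U[...,1]>1.5*U[...,2]+8)
E
python3 - <<'E'
from h import *
np.set_printoptions(precision=1,suppress=True)
s=grab("scene");t=grab("top");np.savez("im0.npz",s=s,t=t)
BX={"s":(313,140,60,60),"t":(262,205,42,48)}
for nm,f in(("red",R),("blue",B)):
    a=blob(s,BX["s"],f);b=blob(t,BX["t"],f);print(nm,a[0],a[1],b[0],b[1],tri(a[0],b[0]))
a=blob(s,(140,160,30,35),O);b=blob(t,(425,240,30,25),O);print("handle top",a[0],a[1],b[0],b[1],tri(a[0],b[0]))
print("rect top",[onplane("top",p,170)[:2] for p in b[2]]);
b=blob(t,(305,205,60,65),G);print("mat",[onplane("top",p,1)[:2] for p in b[2]])
# sample profile values
print(t[249:253,436:448].astype(int).tolist())
print("stand rows",[t[252,x].mean().astype(int) for x in range(412,458)],[t[y,430].mean().astype(int) for y in range(232,274)])
E
```

```text
red [337.9 179.3] 72.1484375 [290.4 220.3] 66.171875 (array([527.7, 133.5,  52.6]), np.float64(0.07543098841214788))
blue [337.2 158.1] 53.2734375 [282.5 238.2] 63.734375 (array([469.1, 156.2,  67.1]), np.float64(0.0907658107053291))
handle top [148.9 170. ] 18.4140625 [441.8 250.7] 23.6796875 (array([ 427.1, -315.6,  171.4]), np.float64(0.43573068525555186))
rect top [array([ 427.4, -306.2]), array([ 438.1, -317.1]), array([ 427.8, -327.1]), array([ 417.2, -316.2])]
mat [array([563.3,  66.5]), array([565.1, -84.6]), array([395.7, -84.4]), array([393.8,  63.8])]
[[[31, 13, 2], [43, 15, 2], [40, 14, 1], [81, 29, 2], [158, 65, 8], [159, 68, 8], [160, 66, 11], [148, 61, 8], [83, 32, 11], [3, 10, 15], [11, 15, 16], [9, 11, 13]], [[43, 17, 0], [40, 16, 4], [78, 32, 1], [159, 72, 8], [158, 70, 14], [156, 68, 9], [153, 65, 4], [157, 63, 7], [157, 65, 2], [138, 67, 9], [8, 11, 16], [12, 11, 14]], [[50, 16, 2], [61, 23, 1], [115, 46, 5], [163, 76, 12], [156, 67, 7], [154, 66, 11], [155, 65, 10], [155, 64, 7], [163, 67, 4], [146, 59, 3], [22, 17, 12], [7, 8, 7]], [[57, 22, 2], [56, 23, 6], [60
[... 705 characters left out ...]
64(152), np.int64(150), np.int64(151), np.int64(150), np.int64(147), np.int64(147), np.int64(152)] [np.int64(147), np.int64(149), np.int64(148), np.int64(147), np.int64(149), np.int64(153), np.int64(161), np.int64(27), np.int64(11), np.int64(13), np.int64(15), np.int64(10), np.int64(14), np.int64(13), np.int64(16), np.int64(14), np.int64(15), np.int64(15), np.int64(12), np.int64(12), np.int64(12), np.int64(11), np.int64(16), np.int64(11), np.int64(14), np.int64(13), np.int64(15), np.int64(15), np.int64(15), np.int64(18), np.int64(9), np.int64(13), np.int64(32), np.int64(38), np.int64(38), np.int64(108), np.int64(154), np.int64(153), np.int64(150), np.int64(151), np.int64(149), np.int64(150)]
```

```bash
cat >> h.py <<'E'
from scipy.spatial.transform import Rotation as Ro
def toolto(P,Rt,off=155.,st=None):
    """shift/turn (tool axes) so that the point `off` ahead of TCP reaches P with rotation Rt"""
    st=st or arm.read_state(); R0=Ro.from_quat(st["ee_rot"]); t=np.asarray(P)-Rt.apply([0,0,off])
    return np.round(R0.inv().apply(t-st["position"]),1).tolist(),np.round((R0.inv()*Rt).as_rotvec(),4).tolist()
def tool(z,x):
    z=np.asarray(z,float)/np.linalg.norm(z);x=np.asarray(x,float);x=x-z*(x@z);x/=np.linalg.norm(x);return Ro.from_matrix(np.c_[x,np.cross(z,x),z])
E
python3 - <<'E'
from h import *
np.set_printoptions(precision=2,suppress=True)
d=np.load("im0.npz");t=d["t"];s=d["s"]
g=t.mean(2)
print(g[230,258:306].astype(int)); 
# left (back top) edge, subpixel crossing of mid level per row
pts=[]
for y in range(213,244):
    r=g[y,258:275];k=np.where((r[:-1]>=125)&(r[1:]<125))[0]
    if len(k): pts.append([258+k[0]+(r[k[0]]-125)/(r[k[0]]-r[k[0]+1]),y])
W=np.array([onplane("top",p,84)[:2] for p in pts]);v=cv2.fitLine(W.astype(np.float32),cv2.DIST_HUBER,0,.01,.01).ravel();print("back edge",len(pts),v,np.degrees(np.arctan2(v[1],v[0])))
# stand plate
U=(lambda U:((U.mean(2)<27)|((U[...,0]>2*U[...,2]+12)&(U[...,0]>25))))
b=blob(t,(412,232,46,40),U);print("plate",b[1],[onplane("top",p,105)[:2] for p in b[2]],"c",onplane("top",b[2].mean(0),105))
r=blob(t,(425,240,30,25),O)[2];q=onplane("top",r[1],170)-onplane("top",r[0],170);print("handle ang",np.degrees(np.arctan2(q[1],q[0])))
# low part of the probe in the scene view: handle axis check
for P in ([427.1,-315.6,171],[427,-315.6,110],[469.1,156.2,67.1]): print(proj("scene",P),proj("top",P))
st=arm.read_state();print(toolto([427,-315.6,244],tool([0,0,-1],[-.707,-.707,0])))
E
```

```text
[151 147 152 154 150 153 152 145 104  83  75  74  74  80  88 102 118 117
 118 118 117 116 119 116 117 118 116 118 118 117 118 117 117 118 117 118
 117 118 116 116 115  86  64  93 158 156 151 152]
back edge 31 [  1.    -0.06 498.87 207.76] -3.5382376
plate 687.1953125 [array([ 391.86, -260.85]), array([ 470.38, -270.65]), array([ 462.58, -356.99]), array([ 384.25, -346.42])] c [ 427.09 -308.73  105.  ]
handle ang -45.67603334459049
[148.76 170.16] [441.57 250.75]
[156.18 186.12] [436.74 252.16]
[337.22 158.13] [282.51 238.18]
([492.0, 824.7, 5.8], [0.0001, -0.0004, 2.1054])
```

Call:
move_arm(fingers=[60, 60, 60, 60, 60, 60, 60, 60, 60, 60], travel=[[33.8, 33.2, 0], [67.6, 66.4, 0], [101.4, 99.6, 0], [135.2, 132.8, 0], [169, 166, 0], [202.8, 199.2, 0], [236.6, 232.4, 0], [270.4, 265.6, 0], [304.2, 298.8, 0], [338, 332, 0]], dr=[[0, 0, 0.1], [0, 0, 0.2], [0, 0, 0.3], [0, 0, 0.4], [0, 0, 0.5], [0, 0, 0.6], [0, 0, 0.7], [0, 0, 0.8], [0, 0, 0.9], [0, 0, 1.0]])

```text
clock: 1.4
position: [400.6, 198.1, 405.2]
ee_rot: [0.81, -0.587, 0.0, -0.001]
contact_force: [1.8, 0.6, 0.2]
gripper_width: 60.4
grasp_force: 0.0
```

Run:
```python
from h import *
a=np.radians(-135.7);Rt=tool([0,0,-1],[np.cos(a),np.sin(a),0])
for z in(240,142):print(toolto([427.1,-315.6,z],Rt))
```

```text
([496.4, 134.6, 9.8], [-0.0008, 0.0012, 1.1141])
([496.5, 134.8, 107.8], [-0.0008, 0.0012, 1.1141])
```

Call:
move_arm(fingers=[60, 60, 60, 60, 60, 60, 60, 60, 60, 60], travel=[[47, 12.8, 0], [94, 25.6, 0], [141, 38.4, 0], [188, 51.2, 0], [235, 64, 0], [282, 76.8, 0], [329, 89.6, 0], [376, 102.4, 0], [423, 115.2, 0], [470, 128, 0]], dr=[[0, 0, 0.112], [0, 0, 0.224], [0, 0, 0.336], [0, 0, 0.448], [0, 0, 0.56], [0, 0, 0.672], [0, 0, 0.784], [0, 0, 0.896], [0, 0, 1.008], [0, 0, 1.114]])

```text
clock: 2.4
position: [426.1, -288.6, 405.0]
ee_rot: [-0.377, 0.926, -0.0, 0.0]
contact_force: [1.7, 0.1, 0.4]
gripper_width: 60.1
grasp_force: 0.0
```

Run:
```python
from h import *
a=np.radians(-135.7);Rt=tool([0,0,-1],[np.cos(a),np.sin(a),0])
for z in(240,142):print(toolto([427.1,-315.6,z],Rt))
print(arm.read_state()["joints"])
```

```text
([18.1, -20.1, 10.0], [-0.0008, 0.0004, -0.001])
([18.1, -20.0, 108.0], [-0.0008, 0.0004, -0.001])
[-2.79620821e-01  1.96251226e-01 -2.58621806e-01  9.93273080e-06
 -1.11502998e+00 -5.19038313e-01]
```

Call:
move_arm(fingers=[60, 60, 60, 60, 60, 60, 60, 60, 60, 60], travel=[[18, -20, 10], [18, -20, 30], [18, -20, 50], [18, -20, 65], [18, -20, 80], [18, -20, 92], [18, -20, 100], [18, -20, 108], [18, -20, 108], [18, -20, 108]], dr=[[0, 0, 0], [0, 0, 0], [0, 0, 0], [0, 0, 0], [0, 0, 0], [0, 0, 0], [0, 0, 0], [0, 0, 0], [0, 0, 0], [0, 0, 0]])

```text
clock: 3.4
position: [427.8, -313.4, 297.0]
ee_rot: [-0.379, 0.925, -0.0, 0.0]
contact_force: [0.3, -0.4, -0.1]
gripper_width: 60.0
grasp_force: 0.0
```

Run:
```python
from h import *
a=np.radians(-135.7);Rt=tool([0,0,-1],[np.cos(a),np.sin(a),0])
print(toolto([427.1,-315.6,142],Rt), arm.read_state()["contact_force"])
s=grab("scene",1);t=grab("top",1)
f=lambda im,x,y:cv2.resize(im[y:y+75,x:x+100],(400,300),interpolation=cv2.INTER_CUBIC)
cv2.imwrite("pics/g1.png",np.hstack([f(t,390,210),f(s,110,140)])[:,:,::-1])
```

```text
([2.1, -1.0, 0.0], [-0.0006, 0.0001, 0.0039]) [ 0.33538895 -0.3791921  -0.06411444][ WARN:0@1.408] global loadsave.cpp:1063 imwrite_ Unsupported depth image for selected encoder is fallbacked to CV_8U.
```

View pics/g1.png

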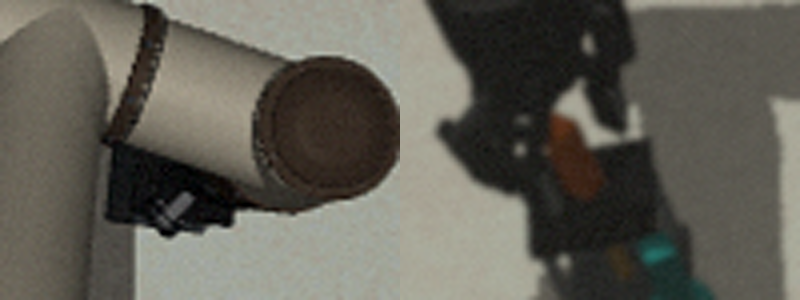

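In the scene crop the open fingers straddle the orange handle at about (578,160), above the stand. I'll make a small correction and close.

Call:
move_arm(fingers=[60, 60, 0, 0, 0, 0, 0, 0, 0, 0], travel=[[2, -1, 0], [2, -1, 0], [2, -1, 0], [2, -1, 0], [2, -1, 0], [2, -1, 0], [2, -1, 0], [2, -1, 0], [2, -1, 0], [2, -1, 0]], dr=[[0, 0, 0], [0, 0, 0], [0, 0, 0], [0, 0, 0], [0, 0, 0], [0, 0, 0], [0, 0, 0], [0, 0, 0], [0, 0, 0], [0, 0, 0]])

```text
clock: 4.5
position: [427.0, -315.5, 296.9]
ee_rot: [-0.379, 0.926, -0.0, 0.0]
contact_force: [0.2, -0.3, 2.5]
gripper_width: 17.3
grasp_force: 58.7
```

Run:
```python
from h import *
s=arm.read_state();print(s["position"],s["ee_rot"],s["contact_force"],s["wrist_torque"],s["gripper_width"],s["grasp_force"],s["joints"])
```

```text
[ 426.98810799 -315.5199676   296.90211482] [-3.78742737e-01  9.25501968e-01 -1.80854728e-04  1.13579084e-04] [ 0.1924233  -0.32862282  2.46409984] [-0.04092959  0.05010299 -0.01300442] 17.310295340296975 58.65074336528778 [-3.30627174e-01  3.33397212e-01 -3.71201876e-01  1.60888134e-04
 -8.65788075e-01 -4.63398467e-01]
```

```bash
cat >> h.py <<'E'
th=np.radians(86.3);BXX=np.array([np.cos(th),np.sin(th),0]);N=-.616*BXX+np.array([0,0,.788]);N/=np.linalg.norm(N)
RED=np.array([527.7,133.5,52.6])+6*N;BLUE=np.array([469.1,156.2,67.1])+6*N
R0g=Ro.from_quat([-.378743,.925502,-.00018,.000114])
ax=np.cross([0,0,-1],-N);ang=np.arccos(N[2]);RT=Ro.from_rotvec(ax/np.linalg.norm(ax)*ang)*R0g
L=282.
E
python3 - <<'E'
from h import *
print(RED,BLUE,N,toolto(RED+30*N,RT,L))
E
```

```text
[527.46153628 129.81244131  57.32705468] [468.86153628 152.51244131  71.82705468] [-0.03974395 -0.61459311  0.78784245] ([-240.5, 119.2, -6.3], [-0.4421, -0.4947, 0.0002])
```

Call:
move_arm(fingers=[0, 0, 0, 0, 0, 0, 0, 0, 0, 0], travel=[[0, 0, -3], [0, 0, -10], [0, 0, -22], [0, 0, -40], [0, 0, -60], [0, 0, -80], [0, 0, -100], [0, 0, -116], [0, 0, -126], [0, 0, -130]], dr=[[0, 0, 0], [0, 0, 0], [0, 0, 0], [0, 0, 0], [0, 0, 0], [0, 0, 0], [0, 0, 0], [0, 0, 0], [0, 0, 0], [0, 0, 0]])

```text
clock: 5.5
position: [426.8, -315.4, 428.3]
ee_rot: [-0.379, 0.926, -0.001, 0.001]
contact_force: [-0.0, 0.9, -1.0]
gripper_width: 17.5
grasp_force: 58.5
```

Run:
```python
from h import *
print(toolto(RED+30*N,RT,L), arm.read_state()["contact_force"],arm.read_state()["position"])
s=grab("scene",1);t=grab("top",1)
f=lambda im,x,y:cv2.resize(im[y:y+75,x:x+100],(400,300),interpolation=cv2.INTER_CUBIC)
cv2.imwrite("pics/g2.png",np.hstack([f(t,390,210),f(s,110,130)])[:,:,::-1].clip(0,255).astype(np.uint8))
```

```text
([-240.5, 119.3, 125.1], [-0.4439, -0.4938, 0.0009]) [-0.03070382  0.92733946 -1.00979609] [ 426.84166995 -315.43707043  428.30493481]
```

View pics/g2.png

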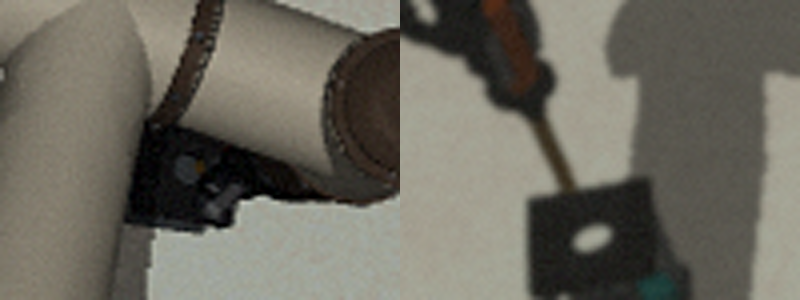

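The probe is lifted. The scene crop shows the empty stand hole at about (592,237), with the brass nose ending at (570,190). The hole also shows in the top view, at about (187,167).

Call:
move_arm(fingers=[0, 0, 0, 0, 0, 0, 0, 0, 0, 0], travel=[[-20, 10, 5], [-45, 22, 15], [-75, 37, 30], [-108, 54, 50], [-141, 70, 70], [-174, 86, 88], [-203, 101, 103], [-223, 111, 115], [-236, 117, 122], [-240.5, 119.3, 125]], dr=[[-0.03, -0.034, 0], [-0.075, -0.084, 0], [-0.13, -0.145, 0], [-0.195, -0.217, 0], [-0.26, -0.289, 0], [-0.32, -0.356, 0], [-0.37, -0.412, 0], [-0.41, -0.456, 0], [-0.435, -0.484, 0], [-0.444, -0.494, 0]])

```text
clock: 6.6
position: [514.8, -60.9, 299.8]
ee_rot: [-0.358, 0.875, 0.295, 0.14]
contact_force: [0.4, 0.1, -0.9]
gripper_width: 17.4
grasp_force: 58.5
```

Run:
```python
from h import *
st=arm.read_state();print(toolto(RED+30*N,RT,L), st["contact_force"],st["position"],st["joints"])
s=grab("scene",3);t=grab("top",3);np.savez("im1.npz",s=s,t=t)
Rg=Ro.from_quat(st["ee_rot"]);tip=st["position"]+Rg.apply([0,0,L]);print("tip",tip,"proj",proj("scene",tip),proj("top",tip),"red",proj("scene",RED),proj("top",RED))
f=lambda im,x,y:cv2.resize(im[y:y+60,x:x+80],(400,300),interpolation=cv2.INTER_CUBIC)
cv2.imwrite("pics/g3.png",np.hstack([f(t,255,195),f(s,290,145)])[:,:,::-1].clip(0,255).astype(np.uint8))
H=lambda U:U.mean(2)>60
d=np.load("im1.npz")
try:
  a=blob(s,(152,182,13,14),H);b=blob(t,(430,246,14,12),H);print("hole",a[0],a[1],b[0],b[1],tri(a[0],b[0]))
except Exception as e:print(e)
```

```text
([-1.1, 0.8, -3.2], [0.0051, -0.0023, -0.0023]) [ 0.44321229  0.05525041 -0.94375118] [514.82241199 -60.92608574 299.79399059] [-0.03622969  0.3505273  -0.14213568 -0.73143744 -1.17753682 -0.43253587]
tip [524.64832619 112.81271192  77.88797084] proj [330.66727833 174.59304434] [296.46706062 220.28609185] red [336.64187587 178.50992005] [291.46777641 220.19992444]
max() iterable argument is empty
```

View pics/g3.png

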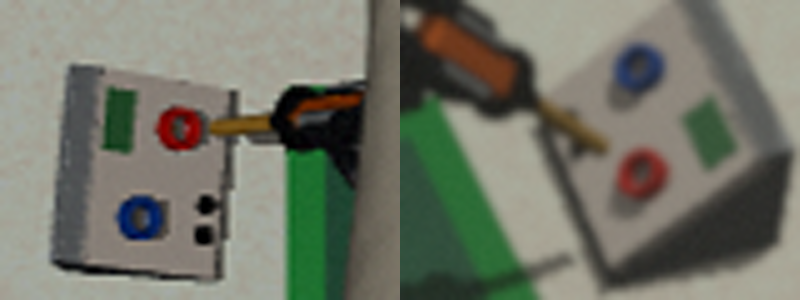

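The top crop shows the brass tip at (211,127), aimed at the red ring at (180,128). The scene crop shows it at (604,150), with the red ring at (640,172). The tip is within 1 mm of its predicted position, so I'll insert it to 14 mm.

Call:
move_arm(fingers=[0, 0, 0, 0, 0, 0, 0, 0, 0, 0], travel=[[-1.1, 0.8, -3], [-1.1, 0.8, -3], [-1.1, 0.8, 4], [-1.1, 0.8, 12], [-1.1, 0.8, 20], [-1.1, 0.8, 26], [-1.1, 0.8, 31], [-1.1, 0.8, 36], [-1.1, 0.8, 40.8], [-1.1, 0.8, 40.8]], dr=[[0.005, -0.002, -0.002], [0.005, -0.002, -0.002], [0.005, -0.002, -0.002], [0.005, -0.002, -0.002], [0.005, -0.002, -0.002], [0.005, -0.002, -0.002], [0.005, -0.002, -0.002], [0.005, -0.002, -0.002], [0.005, -0.002, -0.002], [0.005, -0.002, -0.002]])

```text
clock: 7.9
position: [516.5, -35.3, 269.8]
ee_rot: [-0.358, 0.875, 0.292, 0.143]
contact_force: [-0.1, 0.0, -0.5]
gripper_width: 17.2
grasp_force: 58.5
```

```bash
cat > st.py <<'E'
from h import *
import sys
M={"r":RED,"b":BLUE}[sys.argv[1]]
st=arm.read_state();Rg=Ro.from_quat(st["ee_rot"]);tip=st["position"]+Rg.apply([0,0,L])
print(toolto(M-14*N,RT,L),"depth",(M-tip)@N,"F tool",np.round(Rg.inv().apply(st["contact_force"]),2),"Fn",st["contact_force"]@N,"tq",np.round(st["wrist_torque"],2))
E
python3 st.py r
```

```text
([0.2, -0.5, 1.3], [-0.002, 0.0007, 0.0009]) depth 12.689371336483772 F tool [ 0.27 -0.11  0.41] Fn -0.40996167039767806 tq [-1.39  0.14 -0.03]
```

Call:
move_arm(fingers=[0, 0, 0, 0], travel=[[0.2, -0.5, 2], [0.2, -0.5, 5], [0.2, -0.5, 8], [0.2, -0.5, 8]], dr=[[-0.002, 0.001, 0.001], [-0.002, 0.001, 0.001], [-0.002, 0.001, 0.001], [-0.002, 0.001, 0.001]])

```text
clock: 8.3
position: [517.2, -31.0, 263.7]
ee_rot: [-0.358, 0.875, 0.292, 0.143]
contact_force: [0.2, -0.8, -0.3]
gripper_width: 17.2
grasp_force: 58.7
```

```bash
python3 st.py r
```

```text
([0.2, 0.1, -6.1], [-0.0009, 0.0004, 0.0003]) depth 20.149024700405633 F tool [ 0.4  -0.74 -0.25] Fn 0.2508775340561219 tq [-1.35  0.1  -0.04]
```

Call:
move_arm(fingers=[0, 0, 0], travel=[[0, 0, 1.5], [0, 0, 3], [0, 0, 3]], dr=[[0, 0, 0], [0, 0, 0], [0, 0, 0]])

```text
clock: 8.6
position: [517.3, -29.4, 261.6]
ee_rot: [-0.358, 0.875, 0.292, 0.143]
contact_force: [0.1, -2.0, 1.9]
gripper_width: 17.0
grasp_force: 58.9
```

```bash
python3 st.py r
```

```text
([0.2, 0.1, -8.8], [-0.0012, 0.0004, 0.0006]) depth 22.795052920451525 F tool [ 0.18 -0.4  -2.69] Fn 2.6921772152707346 tq [-1.35  0.16  0.06]
```

Call:
move_arm(fingers=[0, 0, 0, 0], travel=[[0, 0, 1.2], [0, 0, 2.4], [0, 0, 2.4], [0, 0, 2.4]], dr=[[0, 0, 0], [0, 0, 0], [0, 0, 0], [0, 0, 0]])

```text
clock: 9.0
position: [517.4, -27.9, 259.7]
ee_rot: [-0.358, 0.875, 0.292, 0.143]
contact_force: [0.3, -2.3, 2.7]
gripper_width: 17.4
grasp_force: 59.0
```

```bash
python3 st.py r
```

```text
([0.2, 0.1, -11.2], [-0.0012, 0.0004, 0.0006]) depth 25.205480678127767 F tool [-0.19 -0.47 -3.51] Fn 3.510025313869089 tq [-1.32  0.17  0.1 ]
```

Call:
move_arm(fingers=[0, 0, 0, 0, 0, 0, 0, 0, 0], travel=[[0, 0, 0.6], [0, 0, 0.6], [0, 0, 0.6], [0, 0, 0.6], [0, 0, 0.6], [0, 0, 0.6], [0, 0, 0.6], [0, 0, 0.6], [0, 0, 0.6]], dr=[[0, 0, 0], [0, 0, 0], [0, 0, 0], [0, 0, 0], [0, 0, 0], [0, 0, 0], [0, 0, 0], [0, 0, 0], [0, 0, 0]])

```text
clock: 9.9
position: [517.4, -27.5, 259.1]
ee_rot: [-0.358, 0.875, 0.292, 0.143]
contact_force: [-1.1, -2.3, 2.0]
gripper_width: 17.2
grasp_force: 59.1
```

```bash
python3 st.py r
python3 - <<'E'
from h import *
F=[]
s=grab("scene",2);t=grab("top",2)
a=blob(s,(313,140,60,60),B);b=blob(t,(262,205,42,48),B);print("blue",a[0],a[1],b[0],b[1],tri(a[0],b[0]))
E
python3 st.py r
```

```text
([0.2, 0.1, -12.0], [-0.0011, 0.0004, 0.0004]) depth 25.965908847017232 F tool [ 1.11  0.26 -3.06] Fn 3.055229290576797 tq [-1.43  0.02 -0.1 ]
blue [337.2694219  158.14698012] 55.3515625 [282.54740279 238.19704744] 63.7578125 (array([469.0897574 , 156.22171538,  66.98933918]), np.float64(0.12628151928788411))
([0.2, 0.1, -12.0], [-0.0011, 0.0004, 0.0004]) depth 25.975655727168363 F tool [-0.41 -0.22 -3.12] Fn 3.123876256525189 tq [-1.42  0.01 -0.09]
```

```bash
cat > avg.py <<'E'
from h import *
F=[]
for _ in range(12): arm.get_image("top"); F.append(arm.read_state()["contact_force"]@N)
print("avg Fn",np.mean(F),np.std(F))
E
python3 avg.py
```

```text
avg Fn 3.69112715323557 0.5346535327754001
```

Call:
move_arm(fingers=[0, 0, 0, 0, 0, 0, 0, 0], travel=[[0, 0, -4], [0, 0, -10], [0, 0, -18], [0, 0, -28], [0, 0, -38], [0, 0, -48], [0, 0, -54], [0, 0, -56]], dr=[[0, 0, 0], [0, 0, 0], [0, 0, 0], [0, 0, 0], [0, 0, 0], [0, 0, 0], [0, 0, 0], [0, 0, 0]])

```text
clock: 11.5
position: [515.1, -62.3, 304.1]
ee_rot: [-0.358, 0.875, 0.292, 0.144]
contact_force: [0.2, 0.5, -1.1]
gripper_width: 17.4
grasp_force: 58.6
```

```bash
python3 avg.py
python3 - <<'E'
from h import *
print(toolto(BLUE+25*N,RT,L))
E
```

```text
avg Fn -0.687996932446334 0.5935490789496018
([22.3, 60.6, 5.0], [-0.0007, 0.0002, 0.0003])
```

Call:
move_arm(fingers=[0, 0, 0, 0, 0, 0], travel=[[5, 13, 1], [11, 30, 2], [17, 47, 4], [21, 57, 5], [22.3, 60.6, 5], [22.3, 60.6, 5]], dr=[[0, 0, 0], [0, 0, 0], [0, 0, 0], [0, 0, 0], [0, 0, 0], [0, 0, 0]])

```text
clock: 12.7
position: [456.2, -36.0, 314.3]
ee_rot: [-0.358, 0.875, 0.292, 0.143]
contact_force: [1.0, -0.5, -0.6]
gripper_width: 17.3
grasp_force: 58.6
```

```bash
python3 st.py b
```

```text
([0.1, -0.4, 39.4], [-0.0013, 0.0006, 0.0013]) depth -25.413334836256546 F tool [-0.17 -1.25  0.2 ] Fn -0.1980781023896162 tq [-1.38  0.11  0.01]
```

Call:
move_arm(fingers=[0, 0, 0, 0, 0, 0, 0, 0, 0], travel=[[0.1, -0.4, 3], [0.1, -0.4, 10], [0.1, -0.4, 17], [0.1, -0.4, 24], [0.1, -0.4, 30], [0.1, -0.4, 36], [0.1, -0.4, 41], [0.1, -0.4, 45], [0.1, -0.4, 45]], dr=[[-0.001, 0.001, 0.001], [-0.001, 0.001, 0.001], [-0.001, 0.001, 0.001], [-0.001, 0.001, 0.001], [-0.001, 0.001, 0.001], [-0.001, 0.001, 0.001], [-0.001, 0.001, 0.001], [-0.001, 0.001, 0.001], [-0.001, 0.001, 0.001]])

```text
clock: 13.6
position: [458.5, -8.5, 277.7]
ee_rot: [-0.358, 0.875, 0.293, 0.142]
contact_force: [-0.7, -0.0, -0.6]
gripper_width: 17.1
grasp_force: 58.6
```

```bash
python3 st.py b
```

```text
([-0.2, 0.4, -6.4], [0.0008, -0.0012, -0.0009]) depth 20.393678384285977 F tool [0.8  0.27 0.38] Fn -0.38058652224195055 tq [-1.36  0.06 -0.03]
```

Call:
move_arm(fingers=[0, 0, 0, 0], travel=[[0, 0, 1.5], [0, 0, 3], [0, 0, 4], [0, 0, 4]], dr=[[0, 0, 0], [0, 0, 0], [0, 0, 0], [0, 0, 0]])

```text
clock: 14.0
position: [458.8, -6.4, 275.1]
ee_rot: [-0.358, 0.875, 0.293, 0.142]
contact_force: [-0.4, 0.1, -1.0]
gripper_width: 17.0
grasp_force: 58.7
```

```bash
python3 st.py b
```

```text
([-0.0, 0.4, -9.8], [0.0, -0.0006, -0.0006]) depth 23.830434220797535 F tool [ 0.72 -0.1   0.83] Fn -0.8329850603245958 tq [-1.4   0.08 -0.02]
```

Call:
move_arm(fingers=[0, 0, 0, 0], travel=[[0, 0.3, 1.5], [0, 0.3, 3], [0, 0.3, 4], [0, 0.3, 4]], dr=[[0, 0, 0], [0, 0, 0], [0, 0, 0], [0, 0, 0]])

```text
clock: 14.4
position: [458.9, -3.9, 272.1]
ee_rot: [-0.358, 0.875, 0.292, 0.142]
contact_force: [0.3, -2.5, 1.5]
gripper_width: 17.3
grasp_force: 58.9
```

```bash
python3 st.py b
```

```text
([0.0, 0.3, -13.7], [-0.0005, -0.0006, -0.0003]) depth 27.703145580768336 F tool [ 0.48 -1.01 -2.68] Fn 2.682147730620427 tq [-1.57  0.08 -0.04]
```

Call:
move_arm(fingers=[0, 0, 0, 0, 0], travel=[[0, 0, 1], [0, 0, 1.4], [0, 0, 1.4], [0, 0, 1.4], [0, 0, 1.4]], dr=[[0, 0, 0], [0, 0, 0], [0, 0, 0], [0, 0, 0], [0, 0, 0]])

```text
clock: 14.9
position: [458.9, -3.0, 271.0]
ee_rot: [-0.358, 0.875, 0.292, 0.142]
contact_force: [-0.0, -3.2, 1.5]
gripper_width: 17.4
grasp_force: 59.1
```

```bash
python3 st.py b; python3 avg.py
```

```text
([0.0, 0.3, -15.1], [-0.0005, -0.0005, -0.0005]) depth 29.139522956068667 F tool [ 1.12 -1.21 -3.13] Fn 3.1339008129477026 tq [-1.74 -0.06 -0.1 ]
avg Fn 3.587434558963167 0.42749296461824937
```

Call:
move_arm(fingers=[0, 0, 0, 0, 0, 0, 0, 0, 0, 0], travel=[[0, 0, 0], [0, 0, 0], [0, 0, -3], [0, 0, -9], [0, 0, -18], [0, 0, -30], [0, 0, -45], [0, 0, -60], [0, 0, -72], [0, 0, -80]], dr=[[0, 0, 0], [0, 0, 0], [0, 0, 0], [0, 0, 0], [0, 0, 0], [0, 0, 0], [0, 0, 0], [0, 0, 0], [0, 0, 0], [0, 0, 0]])

```text
clock: 16.5
position: [455.4, -52.6, 335.0]
ee_rot: [-0.358, 0.875, 0.293, 0.143]
contact_force: [0.4, -0.1, -1.2]
gripper_width: 17.2
grasp_force: 58.6
```

Run:
```python
from h import *
P=np.array([427,-315.5,296.9+130]); print(toolto(P,R0g,0))
s=grab("scene",2);t=grab("top",2)
for nm,f in(("red",R),("blue",B)):
    a=blob(s,(313,140,60,60),f);b=blob(t,(262,205,42,48),f);print(nm,tri(a[0],b[0]))
```

```text
([120.5, -92.7, -235.0], [0.4418, 0.4947, -0.0007])
red (array([527.72394138, 133.5625536 ,  52.56999683]), np.float64(0.09235870277377616))
blue (array([469.1105778 , 156.27324607,  66.92785779]), np.float64(0.10486497108412413))
```

Call:
move_arm(fingers=[0, 0, 0, 0, 0, 0, 0, 0, 0, 0], travel=[[7, -5, -14], [18, -14, -35], [36, -28, -71], [54, -42, -106], [72, -56, -141], [90, -69, -176], [105, -81, -205], [114, -88, -223], [119, -91.5, -232], [120.5, -92.7, -235]], dr=[[0.026, 0.03, 0], [0.066, 0.074, 0], [0.133, 0.148, 0], [0.2, 0.223, 0], [0.265, 0.297, 0], [0.33, 0.371, 0], [0.385, 0.432, 0], [0.42, 0.47, 0], [0.437, 0.489, 0], [0.442, 0.495, -0.001]])

```text
clock: 17.7
position: [427.2, -315.0, 425.1]
ee_rot: [-0.379, 0.926, 0.0, -0.001]
contact_force: [0.2, 0.3, -1.3]
gripper_width: 17.6
grasp_force: 58.6
```

Run:
```python
from h import *
print(toolto(np.array([427,-315.5,296.9+130]),R0g,0))
s=grab("scene",3);t=grab("top",3)
H=lambda U:U.mean(2)>60
for im,box in((s,(152,182,13,14)),(t,(430,246,14,12))):
    try:
        b=blob(im,box,H);print(b[0],b[1],onplane("scene" if im is s else "top",b[0],105))
    except Exception as e: print(e,im[box[1]:box[1]+box[3],box[0]:box[0]+box[2]].mean(2).astype(int))
print(proj("scene",[427,-313,105]))
```

```text
([0.5, -0.2, -1.8], [0.0019, -0.0012, -0.0])
[157.67607579 189.09706513] 60.09375 [ 433.30142274 -314.37101334  105.        ]
[441.68900602 256.08609438] 0.6484375 [ 415.60983883 -331.37279708  105.        ]
[157.81526804 187.0690857 ]
```

Call:
move_arm(fingers=[0, 0, 0, 0, 0, 0, 0, 0, 0, 0], travel=[[-0.7, 0, 5], [-0.7, 0, 18], [-0.7, 0, 34], [-0.7, 0, 50], [-0.7, 0, 66], [-0.7, 0, 82], [-0.7, 0, 96], [-0.7, 0, 108], [-0.7, 0, 117], [-0.7, 0, 124]], dr=[[0.002, -0.001, 0], [0.002, -0.001, 0], [0.002, -0.001, 0], [0.002, -0.001, 0], [0.002, -0.001, 0], [0.002, -0.001, 0], [0.002, -0.001, 0], [0.002, -0.001, 0], [0.002, -0.001, 0], [0.002, -0.001, 0]])

```text
clock: 19.0
position: [427.8, -314.4, 301.1]
ee_rot: [-0.379, 0.925, -0.001, 0.0]
contact_force: [0.5, 1.1, -1.1]
gripper_width: 17.2
grasp_force: 58.6
```

Call:
move_arm(fingers=[0, 0, 0], travel=[[0, 0, 1.5], [0, 0, 3], [0, 0, 3]], dr=[[0, 0, 0], [0, 0, 0], [0, 0, 0]])

```text
clock: 19.3
position: [427.9, -314.5, 299.1]
ee_rot: [-0.379, 0.925, -0.001, 0.001]
contact_force: [-0.6, -0.4, -1.2]
gripper_width: 17.3
grasp_force: 58.6
```

Call:
move_arm(fingers=[0, 0, 0, 22, 26, 35, 50, 60, 60, 60], travel=[[0, 0, 1.5], [0, 0, 1.8], [0, 0, 1.8], [0, 0, 1.8], [0, 0, 1.8], [0, 0, 1.8], [0, 0, 1.8], [0, 0, 1.8], [0, 0, 1.8], [0, 0, 1.8]], dr=[[0, 0, 0], [0, 0, 0], [0, 0, 0], [0, 0, 0], [0, 0, 0], [0, 0, 0], [0, 0, 0], [0, 0, 0], [0, 0, 0], [0, 0, 0]])

```text
clock: 20.3
position: [427.8, -314.5, 297.1]
ee_rot: [-0.379, 0.925, -0.001, 0.0]
contact_force: [-0.2, -0.4, -0.3]
gripper_width: 60.1
grasp_force: 0.0
```

Call:
move_arm(fingers=[60, 60, 60, 60, 60, 60, 60, 60, 60, 60], travel=[[0, 0, -4], [0, 0, -12], [0, 0, -24], [0, 0, -40], [0, 0, -60], [0, 0, -80], [0, 0, -95], [0, 0, -105], [0, 0, -110], [0, 0, -110]], dr=[[0, 0, 0], [0, 0, 0], [0, 0, 0], [0, 0, 0], [0, 0, 0], [0, 0, 0], [0, 0, 0], [0, 0, 0], [0, 0, 0], [0, 0, 0]])

```text
clock: 21.3
position: [427.6, -314.3, 407.8]
ee_rot: [-0.379, 0.925, -0.001, 0.001]
contact_force: [0.4, 0.4, -0.2]
gripper_width: 60.0
grasp_force: 0.0
```

Run:
```python
from h import *
s=grab("scene",2)
a=blob(s,(140,155,30,40),lambda U:(U[...,0]>110)&(U[...,0]>1.6*U[...,2]));print(a[0],a[1],"expected",proj("scene",[427.9,-314.5,171]))
U=cv2.resize(s[135:210,110:210],(800,600),interpolation=cv2.INTER_CUBIC);cv2.imwrite("pics/g4.png",U[:,:,::-1].clip(0,255).astype(np.uint8))
# box centre estimate, box frame: red mid at x=-16.6+..., back edge
st=arm.read_state();print(st["position"],st["joints"],st["ee_rot"])
```

```text
[151.09797663 171.19406402] 25.2421875 expected [149.28679068 170.27652829]
[ 427.43251207 -314.18241159  406.44853524] [-3.27746584e-01  2.22510841e-01 -2.20754623e-01  5.66498291e-04
 -1.12686445e+00 -4.65980414e-01] [-3.78945176e-01  9.25419028e-01 -4.11741261e-04  8.33443835e-05]
```

View pics/g4.png

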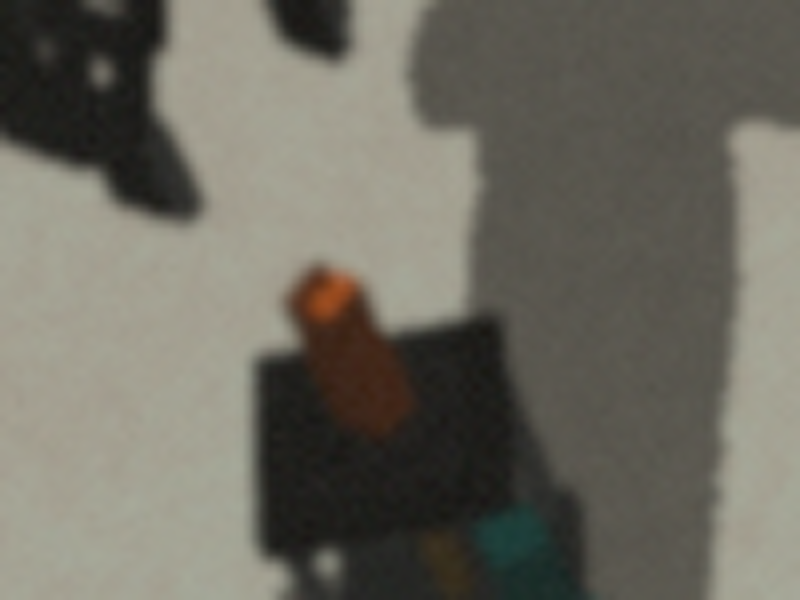

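The crop shows the probe upright in the stand, handle top at (330,295), with the fingers clear. Next I go behind the box for the push.

Run:
```python
from h import *
a=np.radians(-89.4);Rt=tool([0,0,-1],[np.cos(a),np.sin(a),0])
print(toolto([502,250,400],Rt,0))
```

```text
([-448.9, 349.9, 6.1], [-0.0007, -0.0005, -0.804])
```

Call:
move_arm(fingers=[70, 70, 70, 70, 70, 70, 70, 70, 70, 70], travel=[[-20, 16, 0], [-55, 43, 0], [-94, 73, 0], [-133, 104, 0], [-172, 134, 0], [-211, 164, 0], [-250, 195, 0], [-289, 225, 0], [-328, 256, 0], [-367, 286, 0]], dr=[[0, 0, -0.03], [0, 0, -0.1], [0, 0, -0.18], [0, 0, -0.26], [0, 0, -0.35], [0, 0, -0.44], [0, 0, -0.53], [0, 0, -0.62], [0, 0, -0.71], [0, 0, -0.804]])

```text
clock: 22.4
position: [488.2, 149.0, 405.8]
ee_rot: [0.712, -0.702, 0.001, 0.001]
contact_force: [1.7, 0.0, -0.3]
gripper_width: 70.0
grasp_force: 0.0
```

Run:
```python
from h import *
a=np.radians(-89.4);Rt=tool([0,0,-1],[np.cos(a),np.sin(a),0])
print(toolto([502,250,400],Rt,0),toolto([502,250,195],Rt,0))
```

```text
([-100.7, -15.4, 5.5], [-0.0002, -0.0023, 0.0045]) ([-101.2, -15.3, 210.5], [-0.0002, -0.0023, 0.0045])
```

Call:
move_arm(fingers=[70, 70, 70, 70, 70, 70, 70, 70, 70, 70], travel=[[-30, -5, 2], [-70, -11, 4], [-101, -15, 15], [-101, -15, 50], [-101, -15, 90], [-101, -15, 130], [-101, -15, 165], [-101, -15, 190], [-101, -15, 205], [-101, -15, 210]], dr=[[0, -0.002, 0.004], [0, -0.002, 0.004], [0, -0.002, 0.004], [0, -0.002, 0.004], [0, -0.002, 0.004], [0, -0.002, 0.004], [0, -0.002, 0.004], [0, -0.002, 0.004], [0, -0.002, 0.004], [0, -0.002, 0.004]])

```text
clock: 23.4
position: [502.1, 247.2, 193.5]
ee_rot: [0.709, -0.705, 0.0, 0.002]
contact_force: [0.3, 0.7, 0.1]
gripper_width: 70.2
grasp_force: 0.0
```

Run:
```python
from h import *
a=np.radians(-89.4);Rt=tool([0,0,-1],[np.cos(a),np.sin(a),0])
print(toolto([502,225,195],Rt,0),toolto([480,51,195],Rt,0),arm.read_state()["contact_force"])
t=grab("top",1);cv2.imwrite("pics/g5.png",cv2.resize(t[180:280,230:380],(750,500),interpolation=cv2.INTER_CUBIC)[:,:,::-1].clip(0,255).astype(np.uint8))
```

```text
([22.2, 0.2, -1.4], [0.0031, -0.0033, -0.0041]) ([196.1, 23.3, -0.8], [0.0031, -0.0033, -0.0041]) [0.29939073 0.69581846 0.11977101]
```

View pics/g5.png

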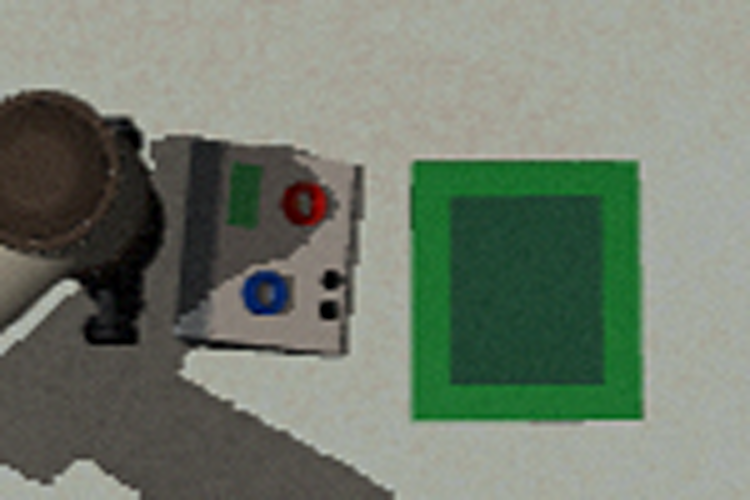

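The crop shows both fingers behind the box's back edge (x≈185) with a small gap; the mat spans columns 413–640. I'll push slowly.

Call:
move_arm(fingers=[70, 70, 70, 70, 70, 70, 70, 70, 70, 70], travel=[[6, 0, -1], [14, 0, -1], [22, 1, -1], [30, 2, -1], [39, 3, -1], [49, 4.5, -1], [60, 6, -1], [72, 7.5, -1], [84, 9, -1], [96, 10.5, -1]], dr=[[0.003, -0.003, -0.004], [0.003, -0.003, -0.004], [0.003, -0.003, -0.004], [0.003, -0.003, -0.004], [0.003, -0.003, -0.004], [0.003, -0.003, -0.004], [0.003, -0.003, -0.004], [0.003, -0.003, -0.004], [0.003, -0.003, -0.004], [0.003, -0.003, -0.004]])

```text
clock: 24.45
position: [493.5, 151.7, 198.1]
ee_rot: [0.711, -0.703, 0.001, -0.005]
contact_force: [1.7, 5.4, 1.4]
gripper_width: 70.3
grasp_force: 0.0
```

```bash
cat > bx.py <<'E'
from h import *
a=np.radians(-89.4);Rt=tool([0,0,-1],[np.cos(a),np.sin(a),0])
s=grab("scene",2);t=grab("top",2);q=[]
for f in(R,B):
    A=blob(s,(230,135,145,75),f);b=blob(t,(262,200,100,60),f);q.append(tri(A[0],b[0])[0]);print(q[-1],A[1],b[1])
d=q[1]-q[0];th=np.arctan2(d[1],d[0])-np.arctan2(60,18.7);c=(q[0]+q[1])[:2]/2+11*np.array([np.cos(th),np.sin(th)])
st=arm.read_state();print("theta",np.degrees(th),"centre",c,"F",st["contact_force"],st["position"])
print(toolto([480,51,195],Rt,0))
E
python3 bx.py
```

```text
[522.3547071   66.09277954  52.74806545] 65.921875 62.5546875
[461.58892874  83.83626235  66.9405062 ] 52.3515625 62.8359375
theta 91.03281950150131 centre [491.77354155  85.96273382] F [-0.70216429 -1.57104922  0.8645262 ] [492.53297808 150.83712123 197.18876985]
([99.7, 13.5, 1.9], [-0.003, 0.0023, -0.0007])
```

Call:
move_arm(fingers=[70, 70, 70, 70, 70, 70, 70, 70, 70, 70], travel=[[6, 1, 0], [16, 2, 0], [28, 4, 0], [41, 6, 0], [54, 8, 0], [67, 10, 0], [79, 11.5, 0], [88, 12.5, 0], [94, 13, 0], [96, 13, 0]], dr=[[0, 0, 0], [0, 0, 0], [0, 0, 0], [0, 0, 0], [0, 0, 0], [0, 0, 0], [0, 0, 0], [0, 0, 0], [0, 0, 0], [0, 0, 0]])

```text
clock: 25.65
position: [480.8, 54.9, 197.1]
ee_rot: [0.71, -0.704, 0.0, -0.003]
contact_force: [-0.8, 7.0, 2.6]
gripper_width: 70.3
grasp_force: 0.0
```

```bash
python3 bx.py
```

```text
[510.37094518 -29.22360426  52.51873266] 67.15625 63.25
[449.83504722 -11.23099929  67.50006613] 52.3046875 61.96875
theta 90.75740457262856 centre [479.9575892   -9.22826287] F [0.11201824 0.45190465 0.23363704] [480.38063246  54.91268749 196.59466316]
([3.9, 0.4, 1.6], [-0.0023, 0.0024, -0.0006])
```

Box centre is (480,−9.2) at 90.8°, against the mat's (479.5,−9.7) at 90.6°. I'll back off, rise and check.

Call:
move_arm(fingers=[70, 70, 70, 70, 70, 70, 70, 70, 70, 70], travel=[[-5, 0, 0], [-18, 0, 0], [-40, 0, 0], [-65, 0, 0], [-80, 0, -10], [-90, 0, -40], [-100, 0, -80], [-110, 0, -125], [-140, 0, -160], [-170, 0, -180]], dr=[[0, 0, 0], [0, 0, 0], [0, 0, 0], [0, 0, 0], [0, 0, 0], [0, 0, 0], [0, 0, 0], [0, 0, 0], [0, 0, 0], [0, 0, 0]])

```text
clock: 26.85
position: [478.0, 225.9, 382.1]
ee_rot: [0.711, -0.703, 0.001, -0.006]
contact_force: [1.3, -0.2, -0.2]
gripper_width: 70.0
grasp_force: 0.0
```

Call:
move_arm(fingers=[70, 70, 70, 70, 70], travel=[[-40, 0, 0], [-80, 0, 0], [-110, 0, 0], [-120, 0, 0], [-120, 0, 0]], dr=[[0, 0, 0], [0, 0, 0], [0, 0, 0], [0, 0, 0], [0, 0, 0]])

```text
clock: 27.35
position: [476.4, 346.1, 377.8]
ee_rot: [0.712, -0.703, 0.0, -0.002]
contact_force: [0.4, -1.9, 0.4]
gripper_width: 70.0
grasp_force: 0.0
```

```bash
python3 bx.py
python3 - <<'E'
from h import *
s=arm.get_image("scene");t=arm.get_image("top")
cv2.imwrite("pics/end.png",np.vstack([cv2.resize(t[120:290,170:490],(560,298)),cv2.resize(s[110:290,120:460],(560,296))])[:,:,::-1])
E
```

```text
[510.26823101 -29.32747396  52.77815134] 74.5625 65.03125
[450.04363595 -11.09498485  67.17848917] 55.015625 62.6953125
theta 90.46726945652698 centre [480.06622518  -9.21159521] F [0.03305333 0.37744008 0.41235178] [476.97285901 343.74893184 378.11683321]
([293.3, 0.5, 182.2], [-0.0042, 0.0031, -0.0009])
```

View pics/end.png

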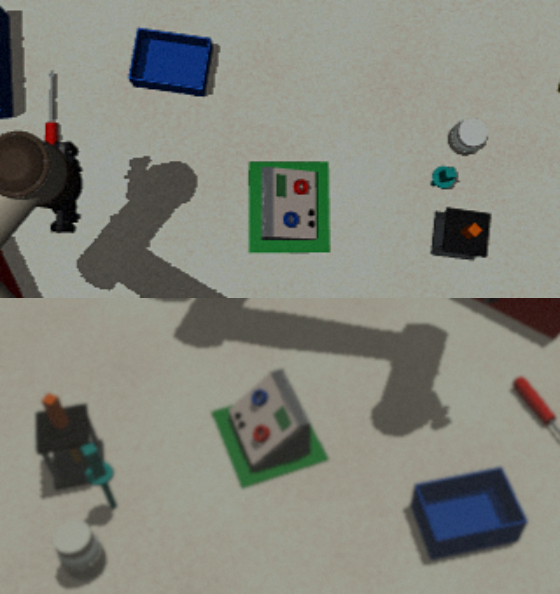

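The box at (290,203) stands wholly on the green mat and square to it. The probe is in its stand at (470,230), the bystanders look untouched, and the arm is clear of everything.

```bash
python3 -c "
from bench import arm
print(arm.job_done())"
```

```text
the job is handed in; nothing more can be done
None
```

The job is handed in, verdict not shown: by the force readings both contacts were pressed about 5 mm (red, then blue) and held over half a second; the probe is upright in its stand, the box is square on the green mat, and the bystanders look untouched.

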